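# Work the stuck paddle off the mixer spindle and put it to soak

### The job

The mixing paddle has stuck on the drive spindle of the small mixer. Grip it by its hub and twist it to and fro on the spindle, a good bit away and back again, while pulling gently and slowly upward, with no jerk, so that it works its way off without the mixer being lifted or tipped off the bench or dragged along. Then lower the paddle into the big white soaking bowl on the other side of the sink, let go only when it is down, and leave the two drinking glasses standing where they are.

Things in the scene. Friction and masses are not known exactly. Their poses are not given: they have to be found in the camera images.
- mixer_base: Loose 1.8 kg mixer base without its bowl: squat round white housing, 148 mm across, 84 mm high, on rubber feet, with a grey speed dial on its front (its -x). Origin: centre of its underside; z up. It stands on the drainer at the left or on the bench end at the right of the sink. Only its weight holds it down: a straight pull of about 18 N lifts it.
- spindle (a point): Foot of the plain round steel spindle that stands upright at the centre of the base's top, 84 mm above the base's underside. The spindle is 14 mm thick over its lower 14 mm, then a 10 mm thick nose up to 23 mm. The hub's three sprung shoes let go of it once the paddle has risen 10 to 13 mm; the nose leaves the bore (34 mm deep, 18 mm wide) at 24 mm.
- paddle: Loose grey plastic mixing paddle, 0.16 kg, 80 mm tall: round ribbed hub and, at its foot, two blunt vanes 22 mm high reaching 46 mm either side along its own +x and -x. Origin: on the axis at the hub's underside; z up. At the start it is fully down on the spindle, underside on the base's top, its x axis in line with the base's.
- paddle_grip (a point): Grip point from above: on the paddle's axis, 60 mm above its underside and 20 mm below the hub's top; the hub is round here, 40 mm across (42 over its fine ribs). Pulled straight, the paddle sticks with 24 to 30 N and lifts the base; while it is turned (0.17 to 0.21 N m) a slow pull draws it up: 2 to 3 mm of rise per radian turned, either way, is safe.
- paddle_mid (a point): Middle of the paddle: on its axis, 40 mm above its underside.
- soak_bowl: Big plain white bowl, loose, about 0.7 kg: 200 mm across the rim, 85 mm high, inner floor 11 mm above the bench and flat over about 90 mm across, walls sloping outward. Origin: centre of its underside. It stands on the side of the sink where the mixer is not.
- glass_a: Clear drinking glass, 76 mm across, 115 mm high, standing at the left near the front edge of the drainer; origin at the centre of its foot. To be left alone.
- glass_b: Clear drinking glass, 70 mm across, 120 mm high, standing at the left on the drainer, a little farther from the robot than the other; origin at the centre of its foot. To be left alone.
Not all that is in view belongs to the job. Leave any blue look-alike of the paddle alone.

How it is judged:
By the outcome, as a careful person would: the job done as asked, in the order asked, and still so for the second after the job is handed in, with the robot touching nothing.
It also fails if it takes over 64 s, if anything falls off the work surface, if the arm or the gripper's body presses on something with over 40 N, if the wrist force passes 120 N, or if a joint passes its speed limit or range.

### The arm

A 6-joint arm with a two-finger parallel gripper is mounted at the origin on a cart in front of the work surface, level with it; the furniture and walls round the work are solid. World frame = base frame: x ahead of the robot, y to its left, z up, the work surface at z = 0. Lengths are in m, angles in rad, forces in N, time in s.
With the tool pointing down it reaches from about 0.325 to 0.775 m from the base axis. Payload 5.5 kg.
Tool frame: the origin (TCP) lies on the centre line of the jaws, within the pads' length; the fingertips stand 22 mm ahead of it and the grasp point (between the pads) lies 3 mm ahead of it (ctrl.nose_length is the distance from the TCP to the fingertips, in m); z points along the fingers, y is the line along which they close (so a half turn about z gives the same grasp; the last joint's range is limited). The gripper opens to 85 mm and grips with 20 to 120 N. Pads are 22 mm wide; open, the fingers measure 114 mm over their backs; the gripper's body (76 mm by 85 mm) begins 54 mm behind the grasp point. The pads swing forward as they close: fully open they stand 13 mm farther back than shut.
Start: joints at [1.072, 0.091, 1.231, -0, 1.82, -0.057], TCP at [0.257, 0.542, 0.253] pointing down, gripper open.
Joint ranges: [-2.87, 2.87], [-0.86, 2.18], [0.17, 2.46], [-1.51, 4.65], [0.06, 2.69], [-2.65, 2.65]. Speed limits (rad/s): [2.57, 2.57, 3.01, 3.14, 3.14, 3.14].

### API

Orientations are given as a rotation vector (axis times angle).
In Python, from plant import status, viewer, ctrl gives the robot as it stands. The module is installed in compiled form; this text tells all that it offers.
- The arm moves only by the tool move_arm, never from a script. Its argument "commands" is a list of rows, each a list of 7 numbers: the shift along the tool's x, y, z in m, then the turn, a rotation vector about the tool's x, y, z in degrees, then the opening in per cent of the stroke, from 0 (shut) to 100 (fully open). In form: [[x, y, z, wx, wy, wz, jaw], ...]. A call has 1 to 10 rows; each row is the pose to reach, as a shift and turn from the pose commanded when the call began, along the tool's axes at that moment; what a row does not reach only later rows make up. A row lasts 1/12 s, in which the tool goes at most 41.7 mm and 7.16 degrees, less where a joint would pass 70% of its speed; a pose out of reach is approached as far as the arm can. A call with a gripper value outside its range is refused whole. The fingers move at their own pace and stop on an object; the grip force is fixed at half the most. Time passes only in rows, so rows that repeat a pose let the fingers close. It gives the time, the measured TCP pose, the force, the opening and the grip force at its end, in the units of the state.
- status.read_state(): the state, without advancing time (a new reading comes with each control period).
- viewer.snapshot(name): name is "scene" or "top" or "wrist"; returns a dict with "frame" (480x640x3 uint8, blue, green, red), "range_z" (480x640 float32, m along the optical axis (not along the pixel's ray), 0 where there is no reading), "mtx" (3x3 intrinsics, pixels), "k1" (the pictures are not rectified: a ray, as slopes to the right and down, at radius r is drawn at 1 + k1 r^2 times it, then the intrinsics apply), "R" (3x3) and "t" (3): a world point X has camera coordinates R X + t; the wrist camera has in their place "tool_from_camera" (4x4, takes a point from camera to tool coordinates, whose origin is the TCP and whose axes are the flange's). Camera axes: x right, y down, z forward; pixel columns grow to the right and rows downward; lengths in m; the calibration is good to about 2 mm. A picture is of the moment at which its call begins: read the wrist's pose just before it.
- ctrl.job_done(): hands the job in; it is judged then, once.
The state is a dict: "time_s": time; "q": joint angles; "joint_velocities": joint speeds; "joint_torque": joint torques, N m; "tcp_pos": TCP position; "orientation": TCP orientation; "contact_force": force on the tool from outside, world axes, zero at the start; "moment": the same for the moment, N m; "width": finger opening in m; "grip_force": force on a finger pad.
Only numpy, scipy, OpenCV 4.12 (cv2) and the standard library are available. Lean on these libraries where they do the work, as an engineer would, in place of code of your own. Each camera call takes 0.05 s, during which the arm holds its last target. There are 200 camera calls.

## Working session

There is one attempt and no reset: what is moved stays moved. The work goes in short steps, Python scripts to look and compute and a tool call to move; the robot and the scene stay as the last step left them, time stands still between calls to the robot, and variables do not carry over. Pictures are saved under pics/ and viewed, at most 10 in all, crops included, and the job is handed in when it is done.

Besides the shell and the picture viewer there is one more tool, called by a JSON object that holds its "op" and its "data". move_arm: Moves the arm, as the interface text tells. Its arguments: {"type":"object","properties":{"commands":{"type":"array"}},"required":["commands"]}

```bash
mkdir -p pics
cat > h.py <<'E'
import numpy as np, cv2
from plant import status, viewer, ctrl
from scipy.spatial.transform import Rotation as Ro
def ray_pts(s,uv,z):
    uv=np.asarray(uv,float).reshape(-1,1,2); k=s['k1']
    return cv2.undistortPoints(uv,s['mtx'],np.array([k,0,0,0.])).reshape(-1,2)
def world(s,uv,st=None,win=1):
    out=[]
    for (u,v) in uv:
        p=s['range_z'][v-win:v+win+1,u-win:u+win+1]; p=p[p>0]
        z=np.median(p) if p.size else np.nan
        x,y=ray_pts(s,[[u,v]],z)[0]; c=np.array([x*z,y*z,z])
        if 'R' in s: out.append(s['R'].T@(c-np.ravel(s['t'])))
        else:
            c=(s['tool_from_camera']@np.r_[c,1])[:3]
            out.append(Ro.from_rotvec(st['orientation']).apply(c)+st['tcp_pos'])
    return np.array(out)
def cloud(s,st=None):
    h,w=s['range_z'].shape; u,v=np.meshgrid(np.arange(w),np.arange(h))
    xy=ray_pts(s,np.stack([u,v],-1),0).reshape(h,w,2); z=s['range_z']
    c=np.dstack([xy*z[...,None],z])
    if 'R' in s: P=(c-np.ravel(s['t']))@s['R']
    else:
        T=s['tool_from_camera']; P=c@T[:3,:3].T+T[:3,3]
        P=P@Ro.from_rotvec(st['orientation']).as_matrix().T+np.array(st['tcp_pos'])
    P[z<=0]=np.nan
    return P
def onplane(s,uv,z):
    xy=ray_pts(s,uv,0); d=np.c_[xy,np.ones(len(xy))]@s['R']; o=-s['R'].T@np.ravel(s['t'])
    return o+d*((z-o[2])/d[:,2])[:,None]
E
python3 - <<'E'
from h import *
st=status.read_state(); print(st); print(ctrl.nose_length)
for n in ('scene','top'):
    s=viewer.snapshot(n); cv2.imwrite(f'pics/{n}.png',s['frame']); np.save(f'{n}.npy',s,allow_pickle=True)
    print(n,-s['R'].T@np.ravel(s['t']), s['R'][2])
E
```

```text
{'time_s': 0.0, 'q': array([ 1.07229543e+00,  9.18569120e-02,  1.23191414e+00, -1.40198995e-05,
        1.81980636e+00, -5.66853881e-02]), 'joint_velocities': array([-9.33051912e-04, -1.73823922e-03,  6.32531866e-04,  2.49403542e-04,
        6.20863983e-05, -3.82031887e-04]), 'joint_torque': array([ 6.92950052e-04, -4.58741570e+01, -4.18021309e+01, -7.11520988e-05,
        1.18446822e-02, -3.33374066e-05]), 'tcp_pos': array([0.25642658, 0.54216713, 0.25213604]), 'orientation': array([-6.88260000e-01, -3.06472813e+00,  3.00363791e-03]), 'contact_force': array([-0.04253568,  0.46926322,  0.64231376]), 'moment': array([ 0.02369184, -0.00323713, -0.02792444]), 'grip_force': 0.0, 'width': 0.08542130832931902}
0.022
scene [-0.04898232 -0.66944645  1.05302415] [ 0.44438357  0.5590999  -0.69995039]
top [0.419932   0.08120531 1.56293495] [ 0.08717156  0.01416458 -0.99609261]
```

View pics/scene.png

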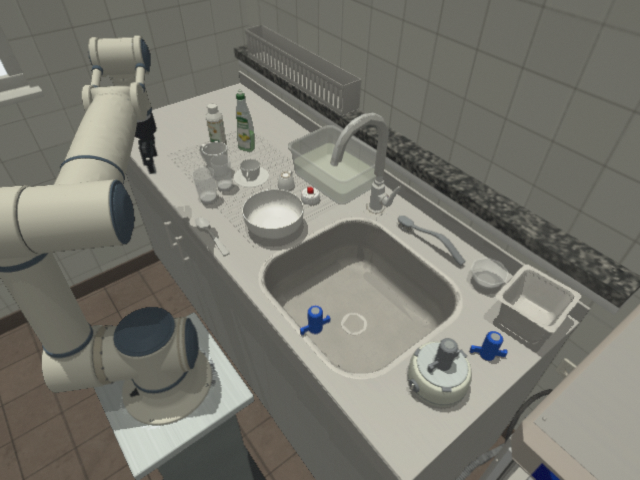

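View pics/top.png

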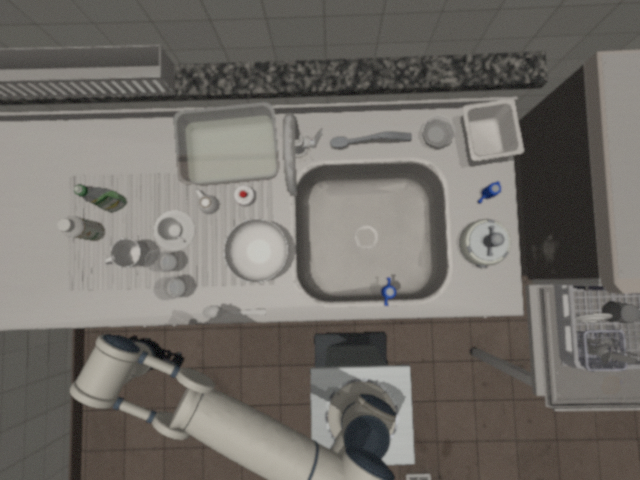

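Scene: the mixer with the grey paddle is on the right (scene ~(441,370), top ~(485,243)). The white bowl is at top ~(258,250), the glasses at ~(172,261) and (175,288). A blue look-alike sits near the mixer at top (489,190), and another at the sink's front edge (389,290).

Run:
```python
from h import *
for n in ('top','scene'):
    s=np.load(n+'.npy',allow_pickle=True).item(); P=cloud(s)
    X,Y,Z=P[...,0],P[...,1],P[...,2]
    def rep(nm,m): 
        q=P[m]; 
        if len(q): print(n,nm,len(q),'med',np.median(q,0).round(4),'mid',((q.min(0)+q.max(0))/2).round(4),'ext',np.ptp(q,axis=0).round(3))
    u,v=np.meshgrid(np.arange(640),np.arange(480))
    roi=(abs(u-485)<40)&(abs(v-243)<33) if n=='top' else (abs(u-441)<45)&(v>330)&(v<410)
    rep('hubtop',roi&(Z>.155)&(Z<.175)); rep('hubside',roi&(Z>.115)&(Z<.175))
    rep('vanes+',roi&(Z>.095)&(Z<.112)); rep('base',roi&(Z>.02)&(Z<.09)); rep('basetop',roi&(Z>.078)&(Z<.09))
    roi=(abs(u-258)<40)&(abs(v-250)<40) if n=='top' else (abs(u-273)<40)&(abs(v-215)<35)
    rep('bowlrim',roi&(Z>.07)&(Z<.1)); rep('bowlfloor',roi&(Z<.018)&(Z>.005))
s=np.load('top.npy',allow_pickle=True).item()
print('hubtop px496,239',onplane(s,[[496,239]],.164),'blue',onplane(s,[[489,190]],.04))
f=s['frame'][195:290,430:540]; a=cv2.resize(f,None,fx=5,fy=5,interpolation=cv2.INTER_CUBIC)
s=np.load('scene.npy',allow_pickle=True).item()
f=s['frame'][320:415,395:525]; b=cv2.resize(f,None,fx=4,fy=5,interpolation=cv2.INTER_CUBIC)
c=np.zeros((475,800,3),np.uint8); a=cv2.resize(a,(380,328)); b=cv2.resize(b,(416,304)); c[:328,:380]=a; c[:304,384:800]=b
cv2.imwrite('pics/c1.png',c[:330])
```

```text
top hubtop 154 med [ 0.5352 -0.399   0.1633] mid [ 0.5354 -0.3996  0.1636] ext [0.039 0.04  0.015]
top hubside 212 med [ 0.5337 -0.3953  0.1615] mid [ 0.5357 -0.3996  0.1433] ext [0.04  0.04  0.055]
top vanes+ 91 med [ 0.5327 -0.3975  0.1061] mid [ 0.5356 -0.3958  0.1036] ext [0.091 0.03  0.016]
top base 1556 med [ 0.5269 -0.3815  0.08  ] mid [ 0.5313 -0.3988  0.0556] ext [0.151 0.144 0.068]
top basetop 909 med [ 0.5302 -0.391   0.0832] mid [ 0.5364 -0.4013  0.0839] ext [0.133 0.135 0.012]
top bowlrim 313 med [0.5354 0.3504 0.0835] mid [0.5274 0.3161 0.0817] ext [0.199 0.197 0.023]
top bowlfloor 1114 med [0.5293 0.3164 0.0131] mid [0.5328 0.3227 0.0115] ext [0.261 0.251 0.013]
scene hubtop 253 med [ 0.5327 -0.4078  0.1642] mid [ 0.5361 -0.4056  0.1621] ext [0.043 0.041 0.014]
scene hubside 441 med [ 0.5264 -0.4101  0.1599] mid [ 0.536  -0.4059  0.1421] ext [0.044 0.042 0.054]
scene vanes+ 142 med [ 0.517  -0.4063  0.1056] mid [ 0.5352 -0.4073  0.1038] ext [0.093 0.04  0.016]
scene base 2770 med [ 0.5071 -0.4265  0.079 ] mid [ 0.5752 -0.4083  0.055 ] ext [0.243 0.144 0.07 ]
scene basetop 1460 med [ 0.521  -0.4236  0.0843] mid [ 0.5376 -0.4074  0.084 ] ext [0.137 0.135 0.012]
scene bowlrim 526 med [0.5249 0.3103 0.0794] mid [0.5292 0.3127 0.0814] ext [0.201 0.205 0.023]
scene bowlfloor 650 med [0.5579 0.3487 0.0131] mid [0.5847 0.3998 0.0115] ext [0.349 0.388 0.013]
hubtop px496,239 [[ 0.53355497 -0.39793658  0.164     ]] blue [[ 0.70111269 -0.42722021  0.04      ]]
```

View pics/c1.png

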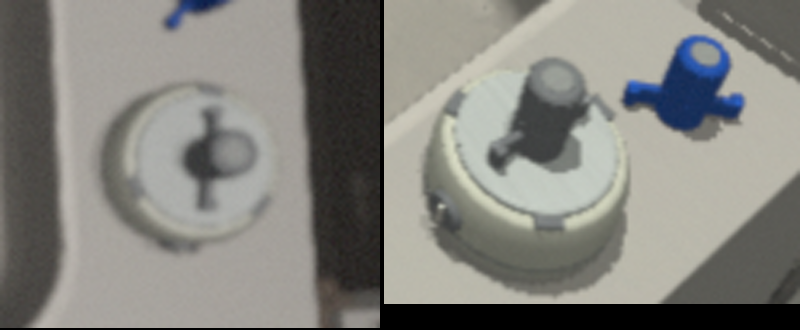

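{"op": "move_arm", "data": {"commands": [[-0.03,-0.035,0,0,0,0,100],[-0.22,-0.245,-0.006,0,0,0,100],[-0.22,-0.245,-0.006,0,0,0,100],[-0.22,-0.245,-0.006,0,0,0,100],[-0.22,-0.245,-0.006,0,0,0,100],[-0.22,-0.245,-0.006,0,0,0,100],[-0.22,-0.245,-0.006,0,0,0,100],[-0.22,-0.245,-0.006,0,0,0,100],[-0.22,-0.245,-0.006,0,0,0,100],[-0.22,-0.245,-0.006,0,0,0,100]]}}

```text
time_s: 0.93
tcp_pos: [0.3512, 0.2252, 0.2593]
orientation: [0.695, 3.063, 0.001]
contact_force: [0.5, 1.3, 0.6]
width: 0.0857
grip_force: 0.0
```

{"op": "move_arm", "data": {"commands": [[-0.22,-0.245,-0.006,0,0,50,100],[-0.22,-0.245,-0.006,0,0,50,100],[-0.22,-0.245,-0.006,0,0,50,100],[-0.22,-0.245,-0.006,0,0,50,100],[-0.22,-0.245,-0.006,0,0,50,100],[-0.22,-0.245,-0.006,0,0,50,100],[-0.22,-0.245,-0.006,0,0,50,100],[-0.22,-0.245,-0.006,0,0,50,100],[-0.22,-0.245,-0.006,0,0,50,100]]}}

```text
time_s: 1.68
tcp_pos: [0.4459, -0.0929, 0.2638]
orientation: [-1.925, -2.482, 0.004]
contact_force: [1.0, 1.1, 0.2]
width: 0.0855
grip_force: 0.0
```

```bash
cat >> h.py <<'E'
def rel(p,st=None):
    st=st or status.read_state(); return Ro.from_rotvec(st['orientation']).inv().apply(np.array(p)-st['tcp_pos'])
def show():
    st=status.read_state(); R=Ro.from_rotvec(st['orientation']).as_matrix()
    print('t',round(st['time_s'],2),'tcp',st['tcp_pos'].round(4),'q',st['q'].round(2),'yaw_y',np.degrees(np.arctan2(R[1,1],R[0,1])).round(1),'tilt',R[:,2].round(3),'F',st['contact_force'].round(1),'M',st['moment'].round(2),'w',round(st['width'],4),'g',round(st['grip_force'],1))
    return st
E
python3 -c "
from h import *
show(); print(rel([.5355,-.4025,.27]))
s=viewer.snapshot('wrist'); print(s['tool_from_camera'].round(3))"
```

```text
t 1.68 tcp [ 0.4459 -0.0929  0.2638] q [-0.28 -0.29  1.57 -0.    1.87 -0.53] yaw_y 14.4 tilt [-0.002 -0.001 -1.   ] F [1.  1.1 0.2] M [ 0.02 -0.03 -0.06] w 0.0855 g 0.0
[-0.32215336  0.00970927 -0.00596632]
[[ 0.    -0.966 -0.26   0.064]
 [ 1.     0.    -0.001  0.002]
 [ 0.001 -0.26   0.966 -0.122]
 [ 0.     0.     0.     1.   ]]
```

{"op": "move_arm", "data": {"commands": [[-0.322,0.01,-0.006,0,0,51,100],[-0.322,0.01,-0.006,0,0,51,100],[-0.322,0.01,-0.006,0,0,51,100],[-0.322,0.01,-0.006,0,0,51,100],[-0.322,0.01,-0.006,0,0,51,100],[-0.322,0.01,-0.006,0,0,51,100],[-0.322,0.01,-0.006,0,0,51,100],[-0.322,0.01,-0.006,0,0,51,100],[-0.322,0.01,-0.006,0,0,51,100],[-0.322,0.01,-0.006,0,0,51,100]]}}

```text
time_s: 2.57
tcp_pos: [0.5375, -0.3969, 0.2686]
orientation: [-2.798, -1.419, 0.002]
contact_force: [0.1, 1.2, -0.4]
width: 0.0853
grip_force: 0.0
```

```bash
python3 -c "
from h import *
st=show()
s=viewer.snapshot('wrist'); np.save('w1.npy',s,allow_pickle=True); cv2.imwrite('pics/w1.png',s['frame'])
P=cloud(s,st);Z=P[...,2]
near=np.hypot(P[...,0]-.5355,P[...,1]+.4025)<.12
for nm,a,b in(('hubtop',.158,.172),('hub',.115,.172),('vanes',.09,.112),('btop',.08,.088)):
    q=P[near&(Z>a)&(Z<b)]
    if len(q): print(nm,len(q),np.median(q,0).round(4),((q.min(0)+q.max(0))/2).round(4),np.ptp(q,axis=0).round(3))
"
```

```text
t 2.57 tcp [ 0.5375 -0.3969  0.2686] q [-0.69  0.29  0.98  0.    1.88 -0.05] yaw_y -36.2 tilt [-0.003  0.003 -1.   ] F [ 0.1  1.2 -0.4] M [ 0.05 -0.03  0.02] w 0.0853 g 0.0
hubtop 2548 [ 0.5376 -0.4036  0.1643] [ 0.5366 -0.4051  0.1625] [0.041 0.042 0.009]
hub 3109 [ 0.5394 -0.4011  0.164 ] [ 0.5367 -0.4051  0.1411] [0.042 0.042 0.052]
vanes 988 [ 0.5558 -0.4039  0.1082] [ 0.5366 -0.4008  0.101 ] [0.092 0.031 0.022]
btop 9641 [ 0.5469 -0.3898  0.0842] [ 0.5411 -0.4021  0.0839] [0.128 0.126 0.008]
```

View pics/w1.png

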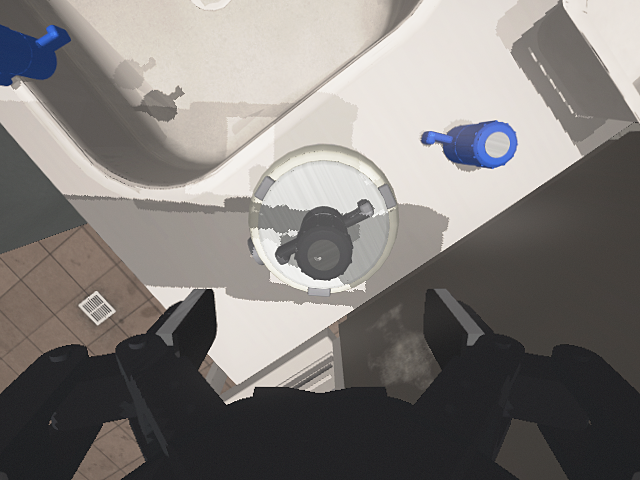

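{"op": "move_arm", "data": {"commands": [[-0.001,0.0025,0.03,0,0,0,100],[-0.001,0.0025,0.06,0,0,0,100],[-0.001,0.0025,0.08,0,0,0,100],[-0.001,0.0025,0.08,0,0,0,100],[-0.001,0.0025,0.08,0,0,0,100],[-0.001,0.0025,0.08,0,0,0,100]]}}

```text
time_s: 3.12
tcp_pos: [0.5384, -0.3988, 0.1942]
orientation: [2.799, 1.42, 0.003]
contact_force: [-0.1, 0.9, 0.2]
width: 0.0851
grip_force: 0.0
```

```bash
python3 -c "
from h import *
st=show()
s=viewer.snapshot('wrist')
P=cloud(s,st);Z=P[...,2]
near=np.hypot(P[...,0]-.5355,P[...,1]+.4025)<.05
for nm,a,b in(('hubtop',.158,.172),('hub',.125,.172)):
    q=P[near&(Z>a)&(Z<b)]
    if len(q): c=(q.min(0)+q.max(0))/2; print(nm,len(q),c.round(4),np.ptp(q,axis=0).round(3)); print(rel([*c[:2],.147],st).round(4))
"
```

```text
t 3.12 tcp [ 0.5384 -0.3988  0.1942] q [-0.69  0.28  1.13  0.    1.73 -0.06] yaw_y -36.2 tilt [ 0.003 -0.002 -1.   ] F [-0.1  0.9  0.2] M [ 0.   -0.    0.01] w 0.0851 g 0.0
hubtop 5044 [ 0.5368 -0.4052  0.1625] [0.041 0.042 0.009]
[-0.0062  0.0023  0.0472]
hub 6255 [ 0.5369 -0.405   0.146 ] [0.041 0.042 0.042]
[-0.006   0.0023  0.0472]
```

{"op": "move_arm", "data": {"commands": [[-0.006,0.0023,0.01,0,0,0,100],[-0.006,0.0023,0.03,0,0,0,100],[-0.006,0.0023,0.045,0,0,0,60],[-0.006,0.0023,0.047,0,0,0,54],[-0.006,0.0023,0.047,0,0,0,54],[-0.006,0.0023,0.047,0,0,0,54],[-0.006,0.0023,0.047,0,0,0,54],[-0.006,0.0023,0.047,0,0,0,54]]}}

```text
time_s: 3.83
tcp_pos: [0.5363, -0.4066, 0.1461]
orientation: [2.801, 1.417, 0.002]
contact_force: [-1.0, 0.2, 0.1]
width: 0.046
grip_force: 0.0
```

```bash
python3 -c "
from h import *
st=show()
s=viewer.snapshot('wrist'); cv2.imwrite('pics/w2.png',s['frame'])
P=cloud(s,st);Z=P[...,2]
near=np.hypot(P[...,0]-.5355,P[...,1]+.4025)<.021
q=P[near&(Z>.158)&(Z<.172)]
c=(q.min(0)+q.max(0))/2; print(len(q),c.round(4),np.ptp(q,axis=0).round(3)); print(rel([*c[:2],.147],st).round(4))
"
```

```text
t 3.83 tcp [ 0.5363 -0.4066  0.1461] q [-0.7   0.29  1.2   0.    1.65 -0.07] yaw_y -36.3 tilt [ 0.002 -0.002 -1.   ] F [-1.   0.2  0.1] M [-0.01 -0.04 -0.02] w 0.046 g 0.0
9867 [ 0.5355 -0.4038  0.1642] [0.042 0.039 0.012]
[ 0.0018 -0.0023 -0.0009]
```

View pics/w2.png

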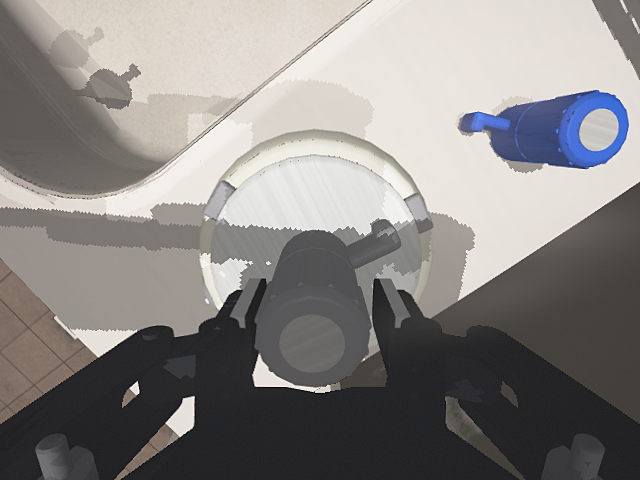

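```bash
python3 -c "
from h import *
st=show()
s=viewer.snapshot('wrist')
P=cloud(s,st);Z=P[...,2]
m=((Z>.159)&(Z<.168)&(np.hypot(P[...,0]-.536,P[...,1]+.405)<.035)).astype(np.uint8)
n,l,sta,cen=cv2.connectedComponentsWithStats(m); k=l[345,313]; print(k,sta[k],cen[k].round(1))
q=P[l==k]; T=Ro.from_rotvec(st['orientation']).inv().apply(q-st['tcp_pos'])
(c,r)=cv2.minEnclosingCircle(T[:,:2].astype(np.float32)*1000); print('hub centre in tool mm',c,r,T.min(0).round(4),T.max(0).round(4))
# pads in tool frame
A=Ro.from_rotvec(st['orientation']).inv().apply((P-0).reshape(-1,3)-st['tcp_pos']); 
pm=(abs(A[:,0])<.014)&(abs(A[:,1])<.04)&(A[:,2]>-.01)&(A[:,2]<.03)
for a in np.arange(-.036,.037,.002):
    print(round(a,3),int((pm&(A[:,1]>=a)&(A[:,1]<a+.002)).sum()),end='; ')
"
```

```text
t 3.88 tcp [ 0.5362 -0.4065  0.1458] q [-0.7   0.29  1.2  -0.    1.65 -0.07] yaw_y -36.3 tilt [ 0.002 -0.001 -1.   ] F [-0.1 -0.4  0. ] M [-0.01 -0.   -0.01] w 0.0463 g 0.0
1 [  224   281   149   108 10253] [307.7 334.8]
hub centre in tool mm (3.74308180809021, -4.33122444152832) 25.705841064453125 [-0.0195 -0.0284 -0.0222] [ 0.022   0.0202 -0.0131]
-0.036 33; -0.034 117; -0.032 139; -0.03 4; -0.028 113; -0.026 140; -0.024 128; -0.022 274; -0.02 125; -0.018 76; -0.016 9; -0.014 0; -0.012 0; -0.01 0; -0.008 0; -0.006 0; -0.004 0; -0.002 0; 0.0 0; 0.002 0; 0.004 0; 0.006 0; 0.008 0; 0.01 0; 0.012 0; 0.014 11; 0.016 78; 0.018 118; 0.02 8; 0.022 0; 0.024 720; 0.026 136; 0.028 131; 0.03 123; 0.032 5; 0.034 128; 0.036 119;
```

{"op": "move_arm", "data": {"commands": [[0.0013,-0.001,0,0,0,0,54],[0.0013,-0.001,0,0,0,0,50],[0.0013,-0.001,0,0,0,0,45],[0.0013,-0.001,0,0,0,0,40],[0.0013,-0.001,0,0,0,0,30],[0.0013,-0.001,0,0,0,0,30],[0.0013,-0.001,0,0,0,0,30]]}}

```text
time_s: 4.52
tcp_pos: [0.5356, -0.4041, 0.1448]
orientation: [-2.802, -1.419, 0.0]
contact_force: [-4.1, 4.7, 5.9]
width: 0.0386
grip_force: 59.9
```

```bash
python3 -c "
from h import *
show()"
```

```text
t 4.52 tcp [ 0.5356 -0.4041  0.1448] q [-0.7   0.29  1.2   0.    1.65 -0.06] yaw_y -36.3 tilt [-0.  0. -1.] F [-4.1  4.7  5.9] M [0.74 0.76 0.02] w 0.0386 g 59.9
```

{"op": "move_arm", "data": {"commands": [[0,-0.0005,-0.0003,0,0,0,30],[0,-0.001,-0.0005,0,0,0,30],[0,-0.001,-0.0005,0,0,0,30],[0,-0.001,-0.0005,0,0,0,30]]}}

```text
time_s: 4.85
tcp_pos: [0.5354, -0.404, 0.1448]
orientation: [2.802, 1.418, 0.001]
contact_force: [0.4, 1.3, 1.9]
width: 0.0394
grip_force: 60.0
```

```bash
python3 -c "
from h import *
show()"
```

```text
t 4.85 tcp [ 0.5354 -0.404   0.1448] q [-0.7   0.29  1.2   0.    1.65 -0.06] yaw_y -36.3 tilt [ 0.001 -0.001 -1.   ] F [0.4 1.3 1.9] M [ 0.17 -0.22 -0.02] w 0.0394 g 60.0
```

{"op": "move_arm", "data": {"commands": [[0,0,-0.0001,0,0,3,30],[0,0,-0.0003,0,0,8,30],[0,0,-0.0006,0,0,14,30],[0,0,-0.0009,0,0,20,30],[0,0,-0.0011,0,0,26,30],[0,0,-0.0014,0,0,32,30],[0,0,-0.0016,0,0,38,30],[0,0,-0.0018,0,0,43,30],[0,0,-0.002,0,0,47,30],[0,0,-0.0021,0,0,50,30]]}}

```text
time_s: 5.68
tcp_pos: [0.5354, -0.4046, 0.1451]
orientation: [3.139, 0.095, 0.0]
contact_force: [3.1, -0.7, -4.8]
width: 0.0389
grip_force: 60.8
```

```bash
python3 -c "
from h import *
show()"
```

```text
t 5.68 tcp [ 0.5354 -0.4046  0.1451] q [-0.7   0.29  1.2  -0.    1.65  0.81] yaw_y -86.5 tilt [ 0.    -0.001 -1.   ] F [ 3.1 -0.7 -4.8] M [-0.39 -0.59  0.1 ] w 0.0389 g 60.8
```

{"op": "move_arm", "data": {"commands": [[0,0,-0.0001,0,0,-3,30],[0,0,-0.0003,0,0,-8,30],[0,0,-0.0006,0,0,-14,30],[0,0,-0.0009,0,0,-20,30],[0,0,-0.0011,0,0,-26,30],[0,0,-0.0014,0,0,-32,30],[0,0,-0.0017,0,0,-38,30],[0,0,-0.0019,0,0,-44,30],[0,0,-0.0022,0,0,-50,30],[0,0,-0.0024,0,0,-56,30]]}}

```text
time_s: 6.52
tcp_pos: [0.5349, -0.4041, 0.1469]
orientation: [-2.72, -1.569, 0.001]
contact_force: [1.2, -0.4, -4.7]
width: 0.0391
grip_force: 61.0
```

```bash
python3 -c "
from h import *
show()"
```

```text
t 6.52 tcp [ 0.5349 -0.4041  0.1469] q [-0.7   0.29  1.2  -0.    1.66 -0.17] yaw_y -30.0 tilt [-0.001  0.001 -1.   ] F [ 1.2 -0.4 -4.7] M [-0.16 -0.46 -0.16] w 0.0391 g 61.0
```

{"op": "move_arm", "data": {"commands": [[0,0,-0.0003,0,0,-6,30],[0,0,-0.0005,0,0,-12,30],[0,0,-0.0008,0,0,-18,30],[0,0,-0.001,0,0,-24,30],[0,0,-0.0013,0,0,-30,30],[0,0,-0.0015,0,0,-36,30],[0,0,-0.0017,0,0,-41,30],[0,0,-0.0019,0,0,-45,30],[0,0,-0.002,0,0,-48,30],[0,0,-0.002,0,0,-46,30]]}}

```text
time_s: 7.35
tcp_pos: [0.5344, -0.4039, 0.1487]
orientation: [-1.892, -2.504, 0.001]
contact_force: [-0.2, 0.5, -4.1]
width: 0.0391
grip_force: 61.2
```

{"op": "move_arm", "data": {"commands": [[0,0,-0.0002,0,0,5,30],[0,0,-0.0005,0,0,11,30],[0,0,-0.0007,0,0,17,30],[0,0,-0.001,0,0,23,30],[0,0,-0.0012,0,0,29,30],[0,0,-0.0015,0,0,35,30],[0,0,-0.0018,0,0,41,30],[0,0,-0.002,0,0,47,30],[0,0,-0.0023,0,0,53,30],[0,0,-0.0025,0,0,59,30]]}}

```text
time_s: 8.18
tcp_pos: [0.5352, -0.4039, 0.1512]
orientation: [-2.886, -1.237, 0.001]
contact_force: [2.9, -1.7, -5.6]
width: 0.0388
grip_force: 61.1
```

```bash
python3 -c "
from h import *
show()"
```

```text
t 8.18 tcp [ 0.5352 -0.4039  0.1512] q [-0.7   0.29  1.19  0.    1.66  0.06] yaw_y -43.6 tilt [-0.001  0.001 -1.   ] F [ 2.9 -1.7 -5.6] M [-0.28 -0.65  0.14] w 0.0388 g 61.1
```

{"op": "move_arm", "data": {"commands": [[0,0,-0.0003,0,0,6,30],[0,0,-0.0005,0,0,12,30],[0,0,-0.0008,0,0,18,30],[0,0,-0.001,0,0,24,30],[0,0,-0.0013,0,0,30,30],[0,0,-0.0015,0,0,36,30],[0,0,-0.0017,0,0,41,30],[0,0,-0.0019,0,0,45,30],[0,0,-0.002,0,0,48,30],[0,0,-0.002,0,0,46,30]]}}

```text
time_s: 9.02
tcp_pos: [0.5353, -0.4048, 0.1538]
orientation: [3.141, 0.013, 0.0]
contact_force: [3.3, -3.8, -4.7]
width: 0.0388
grip_force: 61.3
```

{"op": "move_arm", "data": {"commands": [[0,0,-0.0002,0,0,-5,30],[0,0,-0.0005,0,0,-11,30],[0,0,-0.0007,0,0,-17,30],[0,0,-0.001,0,0,-23,30],[0,0,-0.0012,0,0,-29,30],[0,0,-0.0015,0,0,-35,30],[0,0,-0.0018,0,0,-41,30],[0,0,-0.002,0,0,-47,30],[0,0,-0.0023,0,0,-53,30],[0,0,-0.0025,0,0,-59,30]]}}

```text
time_s: 9.85
tcp_pos: [0.5348, -0.4041, 0.1569]
orientation: [-2.72, -1.57, 0.001]
contact_force: [-0.3, 0.2, -2.2]
width: 0.0388
grip_force: 61.7
```

{"op": "move_arm", "data": {"commands": [[0,0,-0.0003,0,0,-6,30],[0,0,-0.0005,0,0,-12,30],[0,0,-0.0008,0,0,-18,30],[0,0,-0.001,0,0,-24,30],[0,0,-0.0013,0,0,-30,30],[0,0,-0.0015,0,0,-36,30],[0,0,-0.0017,0,0,-41,30],[0,0,-0.0019,0,0,-45,30],[0,0,-0.002,0,0,-48,30],[0,0,-0.002,0,0,-46,30]]}}

```text
time_s: 10.68
tcp_pos: [0.5347, -0.4041, 0.1589]
orientation: [-1.893, -2.505, 0.001]
contact_force: [0.7, -0.2, -1.0]
width: 0.0388
grip_force: 61.7
```

```bash
python3 -c "
from h import *
show()"
```

```text
t 10.68 tcp [ 0.5347 -0.4041  0.1589] q [-0.7   0.28  1.18 -0.    1.68 -0.97] yaw_y 15.8 tilt [-0.001  0.001 -1.   ] F [ 0.7 -0.2 -1. ] M [0.05 0.04 0.  ] w 0.0388 g 61.7
```

{"op": "move_arm", "data": {"commands": [[0,0,-0.001,0,0,4,30],[0,0,-0.002,0,0,8,30],[0,0,-0.003,0,0,12,30],[0,0,-0.0045,0,0,16,30],[0,0,-0.006,0,0,20,30],[0,0,-0.0075,0,0,24,30],[0,0,-0.009,0,0,28,30],[0,0,-0.011,0,0,32,30],[0,0,-0.013,0,0,36,30],[0,0,-0.015,0,0,40,30]]}}

```text
time_s: 11.52
tcp_pos: [0.5348, -0.404, 0.1739]
orientation: [-2.642, -1.698, 0.001]
contact_force: [0.0, -0.2, -1.6]
width: 0.0388
grip_force: 61.6
```

```bash
python3 -c "
from h import *
show()
for n in('top','scene'):
    s=np.load(n+'.npy',allow_pickle=True).item(); P=cloud(s)
    m=(P[...,0]>.4)&(P[...,0]<.75)&(P[...,1]>-.3)&(P[...,1]<.5)&(P[...,2]>.1)&(P[...,2]<.6)
    q=P[m]; print(n,len(q), q.min(0).round(3) if len(q) else '',q.max(0).round(3) if len(q) else '')
s=viewer.snapshot('scene'); P=cloud(s); u,v=np.meshgrid(np.arange(640),np.arange(480)); Z=P[...,2]
q=P[(np.hypot(P[...,0]-.5365,P[...,1]+.405)<.09)&(Z>.079)&(Z<.089)]; print(len(q),((q.min(0)+q.max(0))/2).round(4),np.ptp(q,axis=0).round(3))
cv2.imwrite('pics/s2.png',cv2.resize(s['frame'][240:460,320:600],None,fx=2.2,fy=2.2))
"
```

```text
t 11.52 tcp [ 0.5348 -0.404   0.1739] q [-0.7   0.28  1.16 -0.    1.7  -0.27] yaw_y -24.5 tilt [-0.001  0.001 -1.   ] F [ 0.  -0.2 -1.6] M [ 0.03 -0.01  0.01] w 0.0388 g 61.6
top 738 [0.657 0.165 0.12 ] [0.75  0.5   0.397]
scene 726 [0.661 0.161 0.101] [0.75  0.499 0.397]
1463 [ 0.5384 -0.4062  0.0839] [0.135 0.132 0.01 ]
```

View pics/s2.png

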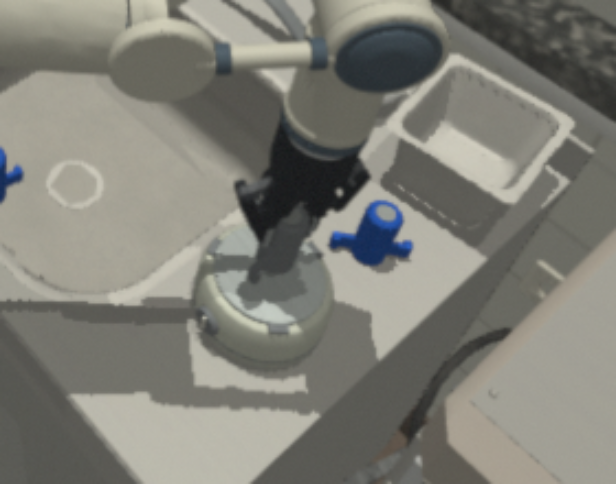

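{"op": "move_arm", "data": {"commands": [[0,0,-0.004,0,0,0,30],[0,0,-0.012,0,0,0,30],[0,0,-0.022,0,0,0,30],[0,0,-0.034,0,0,0,30],[0,0,-0.044,0,0,0,30],[0,0,-0.05,0,0,0,30],[0.003,-0.002,-0.052,0,0,0,30]]}}

```text
time_s: 12.15
tcp_pos: [0.5348, -0.4011, 0.2299]
orientation: [2.637, 1.702, 0.001]
contact_force: [0.6, -0.2, -1.3]
width: 0.0391
grip_force: 61.6
```

{"op": "move_arm", "data": {"commands": [[0.011,-0.009,0,0,0,0,30],[0.0365,-0.029,0,0,0,0,30],[0.062,-0.05,0,0,0,0,30],[0.088,-0.07,0,0,0,0,30],[0.113,-0.091,0,0,0,0,30],[0.139,-0.111,0,0,0,0,30],[0.164,-0.132,0,0,0,0,30],[0.19,-0.152,0,0,0,0,30],[0.215,-0.173,0,0,0,0,30],[0.241,-0.193,0,0,0,0,30]]}}

```text
time_s: 12.98
tcp_pos: [0.4568, -0.0997, 0.2272]
orientation: [2.639, 1.704, 0.0]
contact_force: [0.7, -0.7, -1.2]
width: 0.0387
grip_force: 61.7
```

{"op": "move_arm", "data": {"commands": [[0.026,-0.0205,0,0,0,-5,30],[0.051,-0.041,0,0,0,-11,30],[0.077,-0.062,0,0,0,-17,30],[0.1,-0.08,0,0,0,-23,30],[0.115,-0.093,0,0,0,-29,30],[0.124,-0.1,0,0,0,-34,30]]}}

```text
time_s: 13.48
tcp_pos: [0.4166, 0.0552, 0.2275]
orientation: [-2.016, -2.409, -0.001]
contact_force: [-0.6, -1.0, -2.3]
width: 0.0389
grip_force: 61.7
```

```bash
python3 -c "
from h import *
show(); print(rel([.44,.17,.225]),rel([.5285,.3135,.225]))"
```

```text
t 13.48 tcp [0.4166 0.0552 0.2275] q [ 0.05 -0.4   1.72  0.    1.82 -0.13] yaw_y 10.1 tilt [ 0.     0.001 -1.   ] F [-0.6 -1.  -2.3] M [ 0.01 -0.01 -0.06] w 0.0389 g 61.7
[0.1088895  0.04325345 0.00260827] [0.2345605  0.15564239 0.00276142]
```

{"op": "move_arm", "data": {"commands": [[0.02,0.008,0,0,0,0,30],[0.05,0.02,0,0,0,-4,30],[0.08,0.033,0,0,0,-9,30],[0.109,0.045,0,0,0,-14,30],[0.134,0.066,0,0,0,-19,30],[0.16,0.089,0,0,0,-24,30],[0.185,0.112,0,0,0,-28,30],[0.208,0.132,0,0,0,-31,30],[0.225,0.147,0,0,0,-33,30],[0.2345,0.1555,0,0,0,-34,30]]}}

```text
time_s: 14.32
tcp_pos: [0.5318, 0.3127, 0.2261]
orientation: [-1.229, -2.89, 0.001]
contact_force: [-0.3, -0.5, -1.4]
width: 0.0386
grip_force: 61.7
```

{"op": "move_arm", "data": {"commands": [[0,0,0.005,0,0,0,30],[0,0,0.01,0,0,0,30],[0,0,0.01,0,0,0,30],[0,0,0.01,0,0,0,30]]}}

```text
time_s: 14.65
tcp_pos: [0.5309, 0.3093, 0.2167]
orientation: [-1.237, -2.887, 0.002]
contact_force: [0.4, -0.2, -1.9]
width: 0.0389
grip_force: 61.7
```

```bash
python3 -c "
from h import *
st=show(); print(rel([.5285,.3135,.072]))
for n in ('top','scene','wrist'):
    s=viewer.snapshot(n); P=cloud(s,st); Z=P[...,2]
    q=P[(np.hypot(P[...,0]-.5285,P[...,1]-.3135)<.115)&(Z>.076)&(Z<.088)]; print(n,len(q),((q.min(0)+q.max(0))/2).round(4),np.ptp(q,axis=0).round(3))
    if n=='wrist': cv2.imwrite('pics/w3.png',s['frame'])
"
```

```text
t 14.65 tcp [0.5309 0.3093 0.2167] q [ 0.47  0.13  1.26 -0.    1.76 -0.29] yaw_y 43.6 tilt [-0.001 -0.001 -1.   ] F [ 0.4 -0.2 -1.9] M [-0.02  0.02 -0.04] w 0.0389 g 61.7
[0.00461941 0.00135079 0.14469712]
top 137 [0.5273 0.315  0.0821] [0.199 0.194 0.012]
scene 316 [0.5298 0.3112 0.082 ] [0.202 0.203 0.012]
wrist 4584 [0.5285 0.3144 0.0819] [0.2   0.2   0.012]
```

View pics/w3.png

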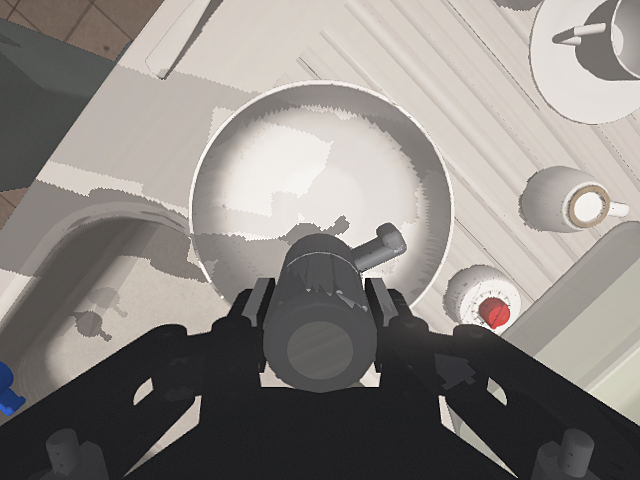

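{"op": "move_arm", "data": {"commands": [[0.002,0.0005,0.01,0,0,0,30],[0.005,0.0015,0.03,0,0,0,30],[0.005,0.0015,0.05,0,0,0,30],[0.005,0.0015,0.07,0,0,0,30],[0.005,0.0015,0.088,0,0,0,30],[0.005,0.0015,0.104,0,0,0,30],[0.005,0.0015,0.116,0,0,0,30],[0.005,0.0015,0.126,0,0,0,30],[0.005,0.0015,0.132,0,0,0,30],[0.005,0.0015,0.134,0,0,0,30]]}}

```text
time_s: 15.63
tcp_pos: [0.5288, 0.3147, 0.0822]
orientation: [-1.235, -2.888, 0.002]
contact_force: [-1.1, -0.8, -1.6]
width: 0.0386
grip_force: 61.7
```

{"op": "move_arm", "data": {"commands": [[0,0,0.0015,0,0,0,30],[0,0,0.003,0,0,0,30],[0,0,0.0045,0,0,0,30],[0,0,0.006,0,0,0,30],[0,0,0.0075,0,0,0,30],[0,0,0.0085,0,0,0,30],[0,0,0.0085,0,0,0,30]]}}

```text
time_s: 16.22
tcp_pos: [0.5294, 0.3152, 0.0751]
orientation: [1.235, 2.888, 0.002]
contact_force: [1.2, 0.6, -0.4]
width: 0.0388
grip_force: 61.9
```

```bash
python3 -c "
from h import *
show()"
```

```text
t 16.22 tcp [0.5294 0.3152 0.0751] q [ 0.48  0.17  1.46  0.    1.51 -0.28] yaw_y 43.7 tilt [ 0.001  0.001 -1.   ] F [ 1.2  0.6 -0.4] M [ 0.16 -0.12 -0.02] w 0.0388 g 61.9
```

{"op": "move_arm", "data": {"commands": [[0,0,0.0007,0,0,0,30],[0,0,0.0014,0,0,0,30],[0,0,0.0014,0,0,0,30],[0,0,0.0014,0,0,0,30]]}}

```text
time_s: 16.55
tcp_pos: [0.5296, 0.3154, 0.0745]
orientation: [1.235, 2.888, 0.003]
contact_force: [-0.4, 0.7, 4.8]
width: 0.0386
grip_force: 62.1
```

```bash
python3 -c "
from h import *
show()"
```

```text
t 16.55 tcp [0.5296 0.3154 0.0745] q [ 0.48  0.17  1.46  0.    1.51 -0.28] yaw_y 43.7 tilt [ 0.002  0.001 -1.   ] F [-0.4  0.7  4.8] M [ 0.22  0.   -0.02] w 0.0386 g 62.1
```

{"op": "move_arm", "data": {"commands": [[0,0,-0.0004,0,0,0,46],[0,0,-0.0004,0,0,0,50],[0,0,-0.0004,0,0,0,60],[0,0,-0.0004,0,0,0,75],[0,0,-0.0004,0,0,0,80],[0,0,-0.0004,0,0,0,80],[0,0,-0.003,0,0,0,80]]}}

```text
time_s: 17.13
tcp_pos: [0.5287, 0.3146, 0.0755]
orientation: [-1.235, -2.888, 0.002]
contact_force: [0.8, -0.5, -0.7]
width: 0.0684
grip_force: 0.0
```

```bash
python3 -c "
from h import *
st=show();s=viewer.snapshot('wrist'); cv2.imwrite('pics/w4.png',s['frame'])"
```

```text
t 17.13 tcp [0.5287 0.3146 0.0755] q [ 0.48  0.17  1.46 -0.    1.51 -0.28] yaw_y 43.7 tilt [-0.001 -0.001 -1.   ] F [ 0.8 -0.5 -0.7] M [-0.03  0.04 -0.03] w 0.0684 g 0.0
```

View pics/w4.png

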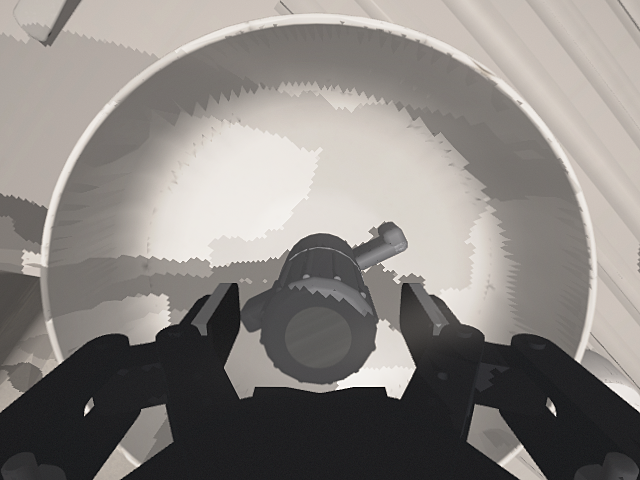

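The paddle stands upright in the bowl (hub ~(320,335)), with both pads clear of it. Rising away.

{"op": "move_arm", "data": {"commands": [[0,0,-0.005,0,0,0,80],[0,0,-0.015,0,0,0,80],[0,0,-0.03,0,0,0,80],[0,0,-0.05,0,0,0,80],[0,0,-0.075,0,0,0,80],[0,0,-0.1,0,0,0,80],[0,0,-0.125,0,0,0,80],[0,0,-0.14,0,0,0,80],[0,0,-0.14,0,0,0,80],[0,0,-0.14,0,0,0,80]]}}

```text
time_s: 18.02
tcp_pos: [0.5295, 0.3152, 0.2181]
orientation: [1.235, 2.887, 0.004]
contact_force: [-0.5, 0.2, -0.4]
width: 0.0683
grip_force: 0.0
```

```bash
python3 -c "
from h import *
st=show();s=viewer.snapshot('scene'); cv2.imwrite('pics/s5.png',s['frame'])"
```

```text
t 18.02 tcp [0.5295 0.3152 0.2181] q [ 0.48  0.13  1.25 -0.    1.76 -0.28] yaw_y 43.7 tilt [ 0.003  0.001 -1.   ] F [-0.5  0.2 -0.4] M [ 0.03  0.03 -0.  ] w 0.0683 g 0.0
```

View pics/s5.png

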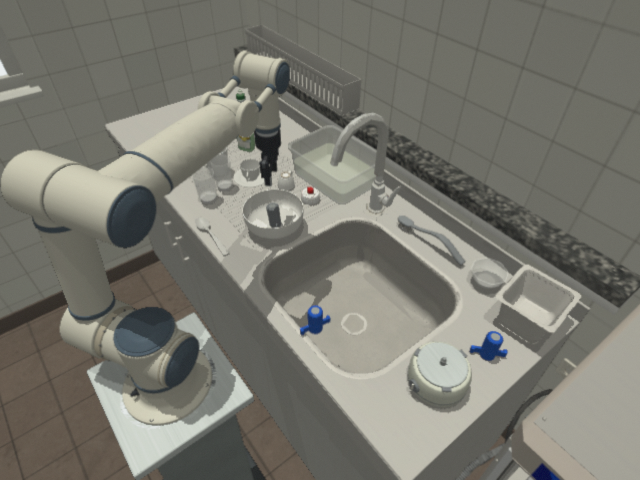

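The paddle stands in the bowl (273,215). The mixer is where it was (440,372) with a bare spindle, and the glasses haven't moved.

```bash
python3 -c "
from plant import ctrl
print(ctrl.job_done())"
```

```text
the job is handed in; nothing more can be done
None
```

The paddle was twisted off the spindle and lowered into the soaking bowl, and only let go once it was down. The mixer stayed in place, the glasses were left alone, and the job was handed in at about 18 s.

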